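Build the sensor test stack on the blue fixture plate

TASK

Build the test stack centred on the blue fixture plate, from the bottom up and in this order: lay the silver carrier frame flat on the plate, stand the gold pin block upright inside the frame's opening so that it rests on the plate, lay the clear quartz window with the orange bezel on top of the pin block, and stand the black weight with the red knob on the window, each centred on what is below it. Set every part down and let go of it before you fetch the next one, never let the fragile quartz window drop, and leave the amber filter, the tweezer rest and the jar where they are.

Things in the scene. Friction and masses are not known exactly. Their poses are not given: they have to be found in the camera images.
- blue_plate: Blue round fixture plate fixed to the table, 84 mm diameter, 6 mm thick, flat top; the target of the stack. Origin: centre of its underside, on the table; z up.
- green_plate: Green round fixture plate fixed to the table, same size as the blue one (84 mm diameter, 6 mm thick); not used. Origin: centre of its underside; z up.
- frame: Silver square MEMS carrier frame, loose, 60 x 60 mm outside, 14 mm high, with a square 40 x 40 mm opening right through it (walls 10 mm wide). About 90 g. Lies flat at the start. Origin: centre of the opening, at the underside; x and y along its sides, z up.
- pin_block: Gold connector pin block, loose, 30 x 30 mm and 44 mm high, black inlay with gold pins level with its flat top. About 150 g. Stands upright at the start. Origin: centre of its underside; x and y along its sides, z up. It fits into the frame's opening with 5 mm to spare on each side when its sides are parallel to those of the opening.
- quartz_window: Clear quartz window in an orange round bezel, loose, 50 mm diameter, 16 mm high in all, flat above and below, fragile. About 50 g. Lies flat at the start. Origin: centre of its underside; z up.
- weight: Hold-down weight, loose: black round foot 46 mm diameter and 12 mm high, with a red round knob 26 mm diameter and 26 mm high upon it (38 mm high in all). About 120 g. Stands upright at the start. Origin: centre of its underside; z up.
- amber_window: Bystander: amber filter in a black round bezel, loose, 50 mm diameter, 16 mm high; not to be moved. Origin: centre of its underside; z up.
- tweezer_rest: Bystander: black ceramic tweezer rest with silver tweezers on it, loose, 60 x 24 mm, 18 mm high (the tweezers, part of it, are 71 mm long along its x); not to be moved. Origin: centre of its underside; z up.
- jar: Bystander: small grey sample jar with a white cap, loose, 36 mm diameter, 40 mm high; not to be moved. Origin: centre of its underside; z up.
Things that resemble listed ones, but are neither listed nor needed, are in the scene too. Leave any green look-alike of the quartz_window alone.

How it is judged:
On the way, in this order (a step that is already met when the one before it is completed fails the run):
1. silver frame lies centred on the blue plate, released (horizontal distance between frame and blue_plate below 0.012 m and z of frame in the frame of blue_plate between 0.002 and 0.01 m and angle between frame's own z axis and vertical below 0.1 rad and contact force between frame and the fingers below 0.05 N and linear speed of frame below 0.02 m/s), for 0.2 s.
2. gold pin block stands in the frame's opening on the blue plate, released (horizontal distance between frame and blue_plate below 0.012 m and z of frame in the frame of blue_plate between 0.002 and 0.01 m and angle between each of frame, pin_block's own z axis and vertical below 0.1 rad and horizontal distance between pin_block and blue_plate below 0.018 m and z of pin_block in the frame of blue_plate between 0.002 and 0.01 m and horizontal distance between pin_block and frame below 0.01 m and contact force between pin_block and the fingers below 0.05 N and linear speed of pin_block below 0.02 m/s), for 0.2 s.
3. quartz window lies on the pin block, released (horizontal distance between frame and blue_plate below 0.012 m and z of frame in the frame of blue_plate between 0.002 and 0.01 m and angle between each of frame, pin_block, quartz_window's own z axis and vertical below 0.1 rad and horizontal distance between pin_block and blue_plate below 0.018 m and z of pin_block in the frame of blue_plate between 0.002 and 0.01 m and horizontal distance between pin_block and frame below 0.01 m and horizontal distance between quartz_window and pin_block below 0.01 m and z of quartz_window in the frame of pin_block between 0.04 and 0.048 m and contact force between quartz_window and the fingers below 0.05 N and linear speed of quartz_window below 0.02 m/s), for 0.2 s.
4. weight stands on the quartz window, released (horizontal distance between frame and blue_plate below 0.012 m and z of frame in the frame of blue_plate between 0.002 and 0.01 m and angle between each of frame, pin_block, quartz_window, weight's own z axis and vertical below 0.1 rad and horizontal distance between pin_block and blue_plate below 0.018 m and z of pin_block in the frame of blue_plate between 0.002 and 0.01 m and horizontal distance between pin_block and frame below 0.01 m and horizontal distance between quartz_window and pin_block below 0.01 m and z of quartz_window in the frame of pin_block between 0.04 and 0.048 m and horizontal distance between weight and quartz_window below 0.01 m and z of weight in the frame of quartz_window between 0.012 and 0.02 m and contact force between weight and the fingers below 0.05 N and linear speed of weight below 0.02 m/s), for 0.2 s.
At the end, for the whole second after the job is handed in: All released and at rest, level within 0.1 rad, heights within 4 mm: frame on the blue plate, centred within 12 mm; pin block on the plate in its opening (10 mm from the frame's centre, 18 mm from the plate's); window on the block within 10 mm; weight on the window within 10 mm (all of step 4 and contact force between each of frame, pin_block, quartz_window and the fingers below 0.05 N and linear speed of each of frame, pin_block, quartz_window below 0.02 m/s and angular speed of each of frame, pin_block, quartz_window, weight below 0.2 rad/s); the robot touches nothing.
It fails at once if the amber filter was moved more than 20 mm (distance of amber_window from where it was at the start of the episode above 0.02 m).
It fails at once if the tweezer rest was moved more than 20 mm (distance of tweezer_rest from where it was at the start of the episode above 0.02 m).
It fails at once if the jar was moved more than 20 mm (distance of jar from where it was at the start of the episode above 0.02 m).
It fails at once if the quartz window was dropped (moved faster than 0.6 m/s outside the fingers) (linear speed of quartz_window above 0.6 m/s and contact force between quartz_window and the fingers below 0.02 N).
It also fails if it takes over 115 s, if anything falls off the work surface, if the arm or the gripper's body presses on something with over 40 N, if the wrist force passes 120 N, or if a joint passes its speed limit or range.

ROBOT

A 6-joint arm with a two-finger parallel gripper is mounted at the origin on the work surface. World frame = base frame: x ahead of the robot, y to its left, z up, the work surface at z = 0. Lengths are in m, angles in rad, forces in N, time in s.
With the tool pointing down it reaches from about 0.325 to 0.75 m from the base axis. Payload 7.6 kg.
Tool frame: the origin (TCP) lies between the finger pads; the fingertips stand 8 mm ahead of it and the grasp point (between the pads) lies 11 mm behind it; z points along the fingers, y is the line along which they close (so a half turn about z gives the same grasp; the last joint's range is limited). The gripper opens to 85 mm and grips with 20 to 120 N. Pads are 22 mm wide; open, the fingers measure 114 mm over their backs; the gripper's body (76 mm by 85 mm) begins 54 mm behind the grasp point. The pads swing forward as they close: fully open they stand 13 mm farther back than shut.
Start: joints at [-0.07, 0.052, 1.401, -0, 1.689, -0.07], TCP at [0.525, 0, 0.239] pointing down, gripper open.
Joint ranges: [-2.9, 2.9], [-0.91, 2.17], [0.12, 2.37], [-1.06, 4.2], [0.26, 2.73], [-2.93, 2.93]. Speed limits (rad/s): [2.57, 2.57, 3.01, 3.14, 3.14, 3.14].

INTERFACE

Orientations are given as a unit quaternion [w, x, y, z].
In Python, from bench import telemetry, camera, calibration, order, spot_in gives the robot as it stands.
- The arm moves only by the shell command python3 -m handwheel 'ROWS' [OPENING] [FORCE]. ROWS is JSON, a list of rows, each a list of 6 numbers: the shift along the tool's x, y, z in units of 150 mm (1.0 is 150 mm), then the turn, a rotation vector about the tool's x, y, z in units of 45 degrees (1.0 is 45 degrees). A call has 1 to 20 rows; each row is the pose to reach, as a shift and turn from the pose commanded when the call began, along the tool's axes at that moment; what a row does not reach only later rows make up. A row lasts 1/10 s, in which the tool goes at most 50 mm and 8.59 degrees, less where a joint would pass 70% of its speed; a pose out of reach is approached as far as the arm can. A call with a number of a shift or a turn outside -1 to 1 is refused whole. A call with a gripper value outside its range is refused whole. OPENING is the gripper's target within -1 to 1 (shut at 1, half-way at 0, fully open at -1), set as the call begins (- or left out, the last holds). The fingers move at their own pace and stop on an object; FORCE is the grip in N (left out, the last holds). Time passes only in rows, so rows that repeat a pose let the fingers close. It gives the time, the measured TCP pose, the force, the opening and the grip force at its end, in the units of the state.
- telemetry.read_state(): the state, without advancing time (a new reading comes with each control period).
- camera(name): name is "scene" or "side" or "wrist"; returns the picture (400x640x3 uint8, red, green, blue); there is no depth.
- calibration(name): a dict with "fovy" (degrees; the focal length in pixels is half the picture's height over the tangent of half this angle, whatever the lens; pixels are square), "cx", "cy" (the principal point, pixels), "cam_to_world" (4x4, takes a point from camera to world coordinates). Camera axes: x right, y up, looking along -z (the intrinsics and any distortion apply to the point x, -y, -z); pixel columns grow to the right and rows downward; lengths in m; the calibration is good to about 2 mm. A picture is of the moment at which its call begins: read the wrist's pose just before it. calibration takes no time and is no camera call; for the wrist camera it gives the pose at the moment of the call.
- order.job_done(): hands the job in; it is judged then, once.
Trained networks look in the newest picture that a camera, given by its name, has taken for a name from the list of things; names that differ only in an ending like _2 or _b are one class to them, and where a whole thing is asked for, a point or a joint stands for the part that bears it (a point fixed in the world has none). Each returns a list of dicts, best first, with "confidence" (0 to 1); they miss things now and then, are a little off and sometimes report something else, mostly with a low value. They report only what shows in the picture. A call takes as long as a camera call. They do not tell look-alikes from the thing itself.
- spot_in(camera, label): "pixel" ([column, row] in pixels, amid what is visible of it).
The state is a dict: "clock": time; "qpos": joint angles; "dq": joint speeds; "joint_efforts": joint torques, N m; "tool_pos": TCP position; "tcp_rot": TCP orientation; "ft_force": force on the tool from outside, world axes, zero at the start; "torque": the same for the moment, N m; "finger_gap": finger opening in m; "grip_force": force on a finger pad.
Only numpy, scipy, OpenCV 4.12 (cv2) and the standard library are available. Lean on these libraries where they do the work, as an engineer would, in place of code of your own. Each camera call takes 0.05 s, during which the arm holds its last target. There are 200 camera calls.

## Working session

There is one attempt and no reset: what is moved stays moved. The work goes in short steps, Python scripts to look and compute and a shell command to move; the robot and the scene stay as the last step left them, time stands still between calls to the robot, and variables do not carry over. Pictures are saved under pics/ and viewed, at most 14 in all, crops included, and the job is handed in when it is done.

```bash
ls; mkdir -p pics; cat > h.py <<'E'
import numpy as np, cv2
from scipy.spatial.transform import Rotation as R
from bench import telemetry, camera, calibration, order, spot_in
def snap(n,f):
    c=calibration(n); im=camera(n); cv2.imwrite('pics/'+f,im[:,:,::-1]); return im,c
def ray(c,px):
    f=200/np.tan(np.radians(c['fovy'])/2); T=np.array(c['cam_to_world'])
    d=T[:3,:3]@np.array([(px[0]-c['cx'])/f,-(px[1]-c['cy'])/f,-1]); return T[:3,3],d
def world(c,px,z):
    o,d=ray(c,px); return (o+d*(z-o[2])/d[2])
def proj(c,p):
    f=200/np.tan(np.radians(c['fovy'])/2); T=np.array(c['cam_to_world']); q=T[:3,:3].T@(np.array(p)-T[:3,3])
    return [c['cx']+f*q[0]/-q[2], c['cy']-f*q[1]/-q[2]]
def rows(target,yaw=None):
    """shift in tool units to world target TCP"""
    s=telemetry.read_state(); r=R.from_quat(np.roll(s['tcp_rot'],-1))
    return r.inv().apply(np.array(target)-s['tool_pos'])/.15
E
python3 - <<'E'
from h import *
s=telemetry.read_state(); print(s)
names={'blue_plate':.006,'green_plate':.006,'frame':.014,'pin_block':.04,'quartz_window':.016,'weight':.03,'amber_window':.016,'tweezer_rest':.015,'jar':.03}
for n in ['scene','side']:
    im,c=snap(n,n+'.png'); print(c)
    for k,z in names.items():
        print(n,k,[(np.round(d['pixel']).tolist(),round(d['confidence'],2),np.round(world(c,d['pixel'],z)[:2],3).tolist()) for d in spot_in(n,k)[:4]])
E
```

```text
pics
{'clock': 0.0, 'qpos': array([-7.02667014e-02,  5.28372193e-02,  1.40175000e+00, -3.42092246e-05,
        1.68859678e+00, -7.03210844e-02]), 'dq': array([-0.00143906, -0.00042189, -0.0006524 ,  0.0007168 , -0.00029137,
       -0.00134371]), 'joint_efforts': array([ 8.02730119e-04, -3.81666934e+01, -3.60182977e+01,  8.43031398e-05,
        6.19437444e-03, -2.66336252e-05]), 'tool_pos': array([5.24704433e-01, 5.19601641e-05, 2.38459421e-01]), 'tcp_rot': array([-5.89614301e-04,  7.07088742e-01,  7.07124372e-01, -5.34545950e-04]), 'ft_force': array([-0.34181566,  0.2570054 , -0.06973553]), 'torque': array([-0.02757932, -0.02276978,  0.00886744]), 'grip_force': 0.0, 'finger_gap': 0.08544136358942855}
{'fovy': 53.493729109869676, 'cx': 316.08280746277023, 'cy': 196.94160113613347, 'cam_to_world': array([[ 0.08240431, -0.63726398,  0.76622722,  1.26278218],
       [ 0.99659236,  0.05549483, -0.06102452, -0.02362124],
       [-0.00363292,  0.76864488,  0.63966542,  0.6453443 ],
       [ 0.        ,  0.        ,  0.        ,  1.        ]])}
scene blue_plate [([311.0, 225.0], 0.6, [0.597,
[... 695 characters left out ...]
2, -0.68075466, -0.67100895],
       [-0.01897768,  0.7418119 ,  0.67033943,  0.72409002],
       [ 0.        ,  0.        ,  0.        ,  1.        ]])}
side blue_plate [([339.0, 210.0], 0.87, [0.597, 0.019]), ([282.0, 208.0], 0.32, [0.459, 0.097])]
side green_plate [([305.0, 249.0], 0.95, [0.455, -0.071])]
side frame [([288.0, 208.0], 0.53, [0.468, 0.079])]
side pin_block [([321.0, 177.0], 0.61, [0.597, 0.136])]
side quartz_window [([286.0, 146.0], 0.67, [0.577, 0.366])]
side weight [([425.0, 326.0], 0.72, [0.582, -0.382])]
side amber_window [([256.0, 181.0], 0.78, [0.426, 0.23])]
side tweezer_rest [([342.0, 302.0], 0.76, [0.463, -0.254])]
side jar [([382.0, 248.0], 0.55, [0.616, -0.168])]
```

View pics/scene.png

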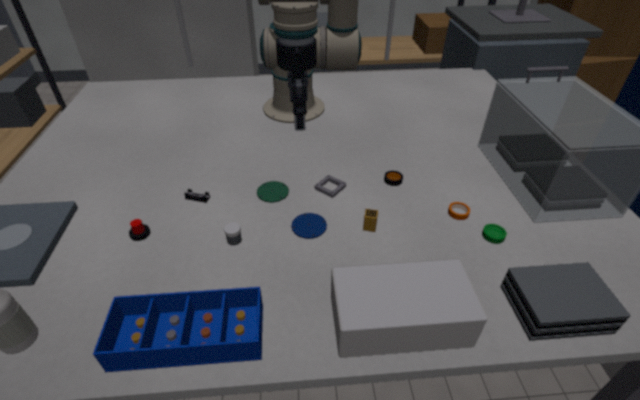

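View pics/side.png

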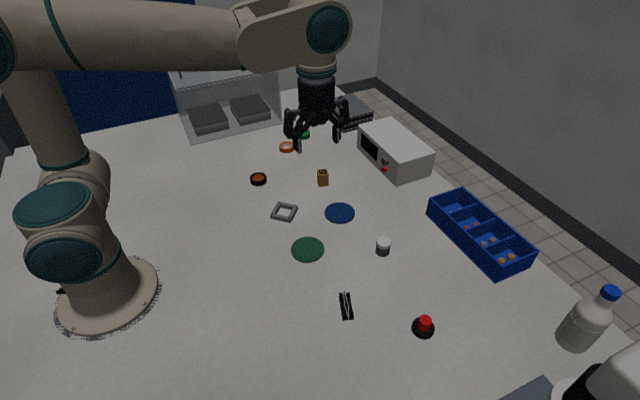

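In the scene view the orange-bezel window is at (459,211) and its green look-alike at (495,233). The blue plate is at (310,225), the frame at (331,186), the pin block at (371,220) and the weight at (139,230). The side view agrees: window (286,146), green one (305,134), frame (285,212), blue plate (340,212). Next I'll take a wrist look.

```bash
python3 -m handwheel '[[0.2,0,0,0,0,0],[0.5,-0.2,0,0,0,0],[0.5,-0.2,0,0,0,0],[0.5,-0.2,0,0,0,0],[0.5,-0.2,0,0,0,0]]' -1 40
python3 - <<'E'
from h import *
im,c=snap('wrist','w1.png'); print(c, telemetry.read_state()['tool_pos'])
for k,z in {'blue_plate':.006,'green_plate':.006,'frame':.014,'pin_block':.022,'amber_window':.016,'quartz_window':.016}.items():
    print(k,[(np.round(d['pixel']).tolist(),round(d['confidence'],2),np.round(world(c,d['pixel'],z)[:2],3).tolist()) for d in spot_in('wrist',k)[:4]])
E
```

```text
clock: 1.5
tool_pos: [0.4953, 0.0745, 0.2394]
tcp_rot: [0.0, 0.707, 0.707, 0.0]
ft_force: [-0.8, 0.4, 0.1]
finger_gap: 0.0852
grip_force: 0.0
{'fovy': 61.16603665791921, 'cx': 321.9369971389506, 'cy': 197.25871570195724, 'cam_to_world': array([[ 9.99999640e-01,  7.44881362e-04, -4.06085866e-04,
         4.94615548e-01],
       [-5.82267599e-04,  9.50720400e-01,  3.10049000e-01,
         1.54293932e-01],
       [ 6.17023838e-04, -3.10048652e-01,  9.50720491e-01,
         3.73571143e-01],
       [ 0.00000000e+00,  0.00000000e+00,  0.00000000e+00,
         1.00000000e+00]])} [0.49540579 0.07424268 0.23934602]
blue_plate [([408.0, 211.0], 0.68, [0.594, 0.017])]
green_plate []
frame [([279.0, 172.0], 0.81, [0.448, 0.066])]
pin_block [([439.0, 88.0], 0.72, [0.611, 0.153])]
amber_window [([263.0, 5.0], 0.94, [0.439, 0.227])]
quartz_window []
```

View pics/w1.png

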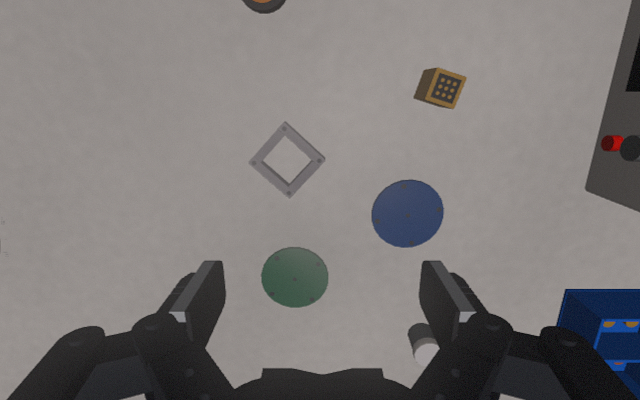

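The wrist view shows the frame as a diamond around (287,160), the blue plate at (408,213), the block top at (447,89), the green plate at (295,277) and the jar at (424,343). The corners give the yaw.

```bash
cat >> h.py <<'E'
def blob(im,c,mask,seed,z):
    """world polygon min-area rect of the mask component nearest seed"""
    n,l,st,ce=cv2.connectedComponentsWithStats(mask.astype('uint8'))
    i=1+np.argmin([np.hypot(*(np.array(q)-seed)) if s[4]>60 else 1e9 for q,s in zip(ce[1:],st[1:])])
    cn=max(cv2.findContours((l==i).astype('uint8'),cv2.RETR_EXTERNAL,cv2.CHAIN_APPROX_NONE)[0],key=len)[:,0]
    w=np.array([world(c,p,z)[:2] for p in cn])
    (x,y),(a,b),t=cv2.minAreaRect((w*1000).astype(np.float32)); return st[i].tolist(),np.round([x,y,a,b,t],1).tolist()
E
python3 - <<'E'
from h import *
im=cv2.imread('pics/w1.png'); c=calibration('wrist')
h=cv2.cvtColor(im,cv2.COLOR_BGR2HSV).astype(int); g=cv2.GaussianBlur(cv2.cvtColor(im,cv2.COLOR_BGR2GRAY),(3,3),0).astype(int)
print(im[20:24,100].tolist(), im[160,262].tolist(), im[145,305].tolist(),im[160,287].tolist(), h[75,455],h[90,427])
bg=cv2.medianBlur(g.astype('uint8'),101).astype(int)
m=(bg-g>14); cv2.imwrite('pics/m.png',m*255)
print('frame',blob(im,c,m,(287,160),.014))
print('blue',blob(im,c,(h[...,0]>95)&(h[...,0]<125)&(h[...,1]>100),(408,213),.006))
q=np.array([[286,122],[326,160],[290,197],[249,161]]);print([world(c,p,.014)[:2].round(4).tolist() for p in q])
q=np.array([[437,68],[467,77],[455,108],[425,100]]);print([world(c,p,.044)[:2].round(4).tolist() for p in q])
E
```

```text
[[134, 138, 143], [133, 139, 144], [136, 139, 143], [139, 142, 148]] [108, 107, 112] [118, 114, 118] [145, 148, 154] [ 18 137 130] [14 78 75]
frame ([249, 121, 77, 77, 2011], [456.9, 79.0, 62.1, 60.3, 46.9])
blue ([373, 182, 70, 65, 2466], [598.6, 6.9, 81.3, 65.2, 38.5])
[[0.4571, 0.1197], [0.4989, 0.0795], [0.4588, 0.0376], [0.4158, 0.0785]]
[[0.5994, 0.1706], [0.6277, 0.1629], [0.62, 0.1354], [0.591, 0.1426]][ WARN:0@0.149] global loadsave.cpp:1063 imwrite_ Unsupported depth image for selected encoder is fallbacked to CV_8U.
```

```bash
python3 -m handwheel '[[0.03,-0.25,0.2,0,0,0.2],[0.03,-0.25,0.5,0,0,0.4],[0.03,-0.25,0.8,0,0,0.6],[0.03,-0.25,1.0,0,0,0.8],[0.03,-0.25,1.0,0,0,0.98],[0.03,-0.25,1.0,0,0,0.98],[0.03,-0.25,1.0,0,0,0.98],[0.03,-0.25,1.0,0,0,0.98],[0.03,-0.25,1.0,0,0,0.98]]'
python3 - <<'E'
from h import *
im,c=snap('wrist','w2.png'); s=telemetry.read_state()
print(s['tool_pos'],spot_in('wrist','frame'),[world(c,d['pixel'],.014) for d in spot_in('wrist','frame')], rows([.457,.079,.007]))
E
```

```text
clock: 2.75
tool_pos: [0.458, 0.0795, 0.0901]
tcp_rot: [0.0, 0.92, 0.391, 0.001]
ft_force: [-0.3, 0.7, -0.2]
finger_gap: 0.0853
grip_force: 0.0
[0.45788083 0.07953127 0.08991351] [{'pixel': [325.5, 189.1], 'confidence': 0.85}] [array([0.47060459, 0.09012993, 0.014     ])] [-0.00613169 -0.00118281  0.55096542]
```

View pics/w2.png

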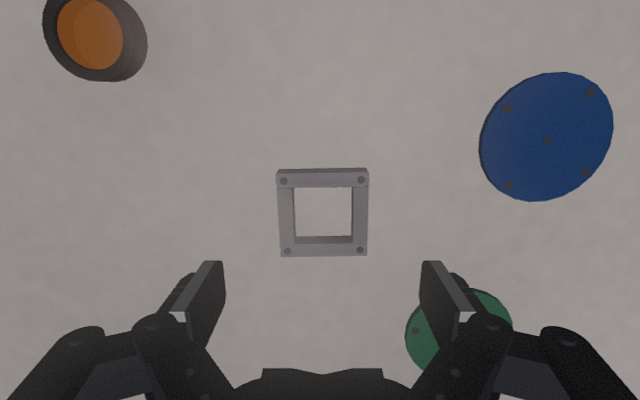

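Now the frame's top-face corners are at about (277,173), (369,172), (367,256) and (280,256). It lies square to the fingers, and the plate's centre hole is at (547,141).

```bash
python3 - <<'E'
from h import *
c=calibration('wrist')
q=np.array([world(c,p,.014) for p in [(278,173),(369,172),(367,256),(280,256)]]);print(q.round(4)[:,:2]); m=q.mean(0); print(m, rows([m[0],m[1],.006]))
print('plate',world(c,(547,141),.006), [world(c,p,.006)[:2].round(4) for p in [(507,108),(590,92),(586,171),(508,184)]])
E
```

```text
[[0.456  0.119 ]
 [0.4981 0.0791]
 [0.4575 0.0355]
 [0.4143 0.0773]]
[0.45649355 0.07773004 0.014     ] [-0.01456791  0.00227413  0.55762908]
plate [0.59332696 0.01266658 0.006     ] [array([0.5866, 0.0477]), array([0.6288, 0.0202]), array([ 0.601 , -0.0223]), array([0.5589, 0.0061])]
```

```bash
python3 -m handwheel '[[-0.01,0,0.2,0,0,0],[-0.01,0,0.4,0,0,0],[-0.01,0,0.55,0,0,0],[-0.01,0,0.555,0,0,0],[-0.01,0,0.555,0,0,0],[-0.01,0,0.555,0,0,0]]' && python3 -m handwheel '[[0,0,0,0,0,0],[0,0,0,0,0,0],[0,0,0,0,0,0],[0,0,0,0,0,0],[0,0,0,0,0,0],[0,0,0,0,0,0],[0,0,0,0,0,0],[0,0,0,0,0,0]]' 1 40 && python3 -m handwheel '[[0,0,-0.1,0,0,0],[0,0,-0.3,0,0,0],[0,0,-0.5,0,0,0],[0,0,-0.5,0,0,0],[0,0,-0.5,0,0,0]]'
python3 - <<'E'
from h import *
im,c=snap('wrist','w3.png'); s=telemetry.read_state(); print(s['finger_gap'],s['tool_pos'],rows([.5935,.0129,s['tool_pos'][2]]))
E
```

```text
clock: 3.5
tool_pos: [0.4576, 0.0786, 0.0077]
tcp_rot: [0.0, 0.921, 0.39, 0.001]
ft_force: [0.1, -0.0, 0.1]
finger_gap: 0.0854
grip_force: 0.0
clock: 4.3
tool_pos: [0.4574, 0.0785, 0.0074]
tcp_rot: [0.0, 0.921, 0.39, 0.001]
ft_force: [-1.6, 0.0, 5.8]
finger_gap: 0.0589
grip_force: 43.3
clock: 4.8
tool_pos: [0.4568, 0.0785, 0.0816]
tcp_rot: [0.0, 0.921, 0.39, 0.001]
ft_force: [-0.3, -0.2, -1.4]
finger_gap: 0.0589
grip_force: 43.6
0.05890656984766123 [0.45606878 0.07841792 0.08049843] [ 3.23859153e-01  9.61943065e-01 -5.55359800e-04]
```

View pics/w3.png

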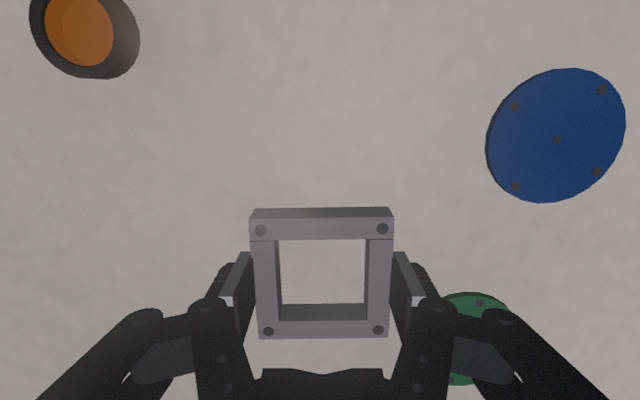

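Frame gripped level and squarely. Now I'll carry it over the plate and lower it.

```bash
python3 -m handwheel '[[0.08,0.24,0,0,0,0],[0.16,0.48,0,0,0,0],[0.24,0.72,0,0,0,0],[0.32,0.96,0,0,0,0],[0.32,0.96,0,0,0,0],[0.32,0.96,0,0,0,0],[0.32,0.96,0.15,0,0,0],[0.32,0.96,0.3,0,0,0],[0.32,0.96,0.4,0,0,0],[0.32,0.96,0.43,0,0,0],[0.32,0.96,0.43,0,0,0],[0.32,0.96,0.43,0,0,0]]'
python3 - <<'E'
from h import *
s=telemetry.read_state(); print(s['finger_gap'],s['tool_pos'],rows([.5935,.0129,.0140]))
E
```

```text
clock: 6.05
tool_pos: [0.5938, 0.0128, 0.0177]
tcp_rot: [0.0, 0.921, 0.39, 0.001]
ft_force: [-0.1, -0.8, -1.2]
finger_gap: 0.0584
grip_force: 43.6
0.058418957295764254 [0.59383212 0.01284052 0.01774376] [-0.001286   -0.00189949  0.02495437]
```

```bash
python3 -m handwheel '[[0,0,0.015,0,0,0],[0,0,0.025,0,0,0],[0,0,0.025,0,0,0],[0,0,0.025,0,0,0]]' && python3 -m handwheel '[[0,0,0,0,0,0],[0,0,0,0,0,0],[0,0,0,0,0,0],[0,0,0,0,0,0],[0,0,0,0,0,0],[0,0,0,0,0,0]]' -1 && python3 -m handwheel '[[0,0,-0.1,0,0,0],[0,0,-0.4,0,0,0],[0,0,-0.7,0,0,0],[0,0,-1,0,0,0],[0,0,-1,0,0,0],[0,0,-1,0,0,0]]'
python3 - <<'E'
from h import *
im,c=snap('wrist','w4.png')
E
```

```text
clock: 6.45
tool_pos: [0.5938, 0.0127, 0.0135]
tcp_rot: [0.0, 0.921, 0.39, 0.001]
ft_force: [0.0, 0.5, 2.3]
finger_gap: 0.0589
grip_force: 43.9
clock: 7.05
tool_pos: [0.5933, 0.0127, 0.0128]
tcp_rot: [0.0, 0.921, 0.39, 0.0]
ft_force: [0.9, -0.2, -0.1]
finger_gap: 0.0855
grip_force: 0.0
clock: 7.65
tool_pos: [0.594, 0.0127, 0.1653]
tcp_rot: [0.001, 0.921, 0.39, 0.002]
ft_force: [0.2, 0.2, -0.1]
finger_gap: 0.0854
grip_force: 0.0
```

View pics/w4.png

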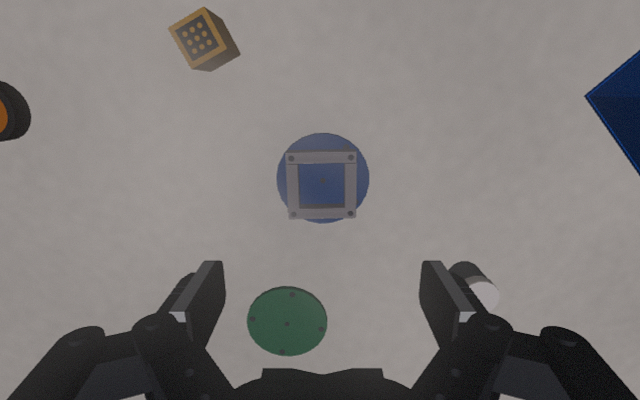

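The frame lies on the plate, with its top corners at about (287,151), (357,151), (356,217) and (289,218). The block top is at (198,38).

```bash
python3 - <<'E'
from h import *
c=calibration('wrist')
q=np.array([world(c,p,.02) for p in [(287,151),(357,151),(356,217),(289,218)]]);print(q.round(4)[:,:2],'frame', q.mean(0)); d=q[1]-q[0];e=q[2]-q[3];print(np.degrees([np.arctan2(d[1],d[0]),np.arctan2(e[1],e[0])]))
print('plate',world(c,(323,180),.006),world(c,(323,178),.006))
b=np.array([world(c,p,.044) for p in [(168,27),(206,8),(232,48),(193,68)]]);print(b.round(4)); m=b.mean(0)
d=b[1]-b[0];e=b[2]-b[3];print(np.degrees([np.arctan2(d[1],d[0]),np.arctan2(e[1],e[0])]))
s=telemetry.read_state();r=R.from_quat(np.roll(s['tcp_rot'],-1)).apply([0,1,0]);print('jaw',np.degrees(np.arctan2(r[1],r[0])),m,rows([m[0],m[1],.09]))
E
```

```text
[[ 0.5922  0.0541]
 [ 0.6337  0.0139]
 [ 0.5937 -0.0287]
 [ 0.5508  0.0116]] frame [0.5926075  0.01270909 0.02      ]
[-44.12082473 -43.2090816 ]
plate [0.59372088 0.01287298 0.006     ] [0.59499971 0.01419444 0.006     ]
[[0.5999 0.1702 0.044 ]
 [0.6272 0.1597 0.044 ]
 [0.6212 0.1315 0.044 ]
 [0.5918 0.142  0.044 ]]
[-21.09248796 -19.693862  ]
jaw -44.09835713655252 [0.61004016 0.15086147 0.044     ] [ 0.73957567 -0.56013397  0.4879418 ]
```

```bash
python3 -m handwheel '[[0.2,-0.14,0,0,0,-0.15],[0.4,-0.28,0,0,0,-0.3],[0.6,-0.42,0.1,0,0,-0.45],[0.74,-0.56,0.2,0,0,-0.58],[0.74,-0.56,0.3,0,0,-0.58],[0.74,-0.56,0.37,0,0,-0.58],[0.74,-0.56,0.37,0,0,-0.58],[0.74,-0.56,0.37,0,0,-0.58],[0.74,-0.56,0.37,0,0,-0.58]]'
python3 - <<'E'
from h import *
im,c=snap('wrist','w5.png')
E
```

```text
clock: 8.6
tool_pos: [0.6108, 0.15, 0.1084]
tcp_rot: [0.0, 0.809, 0.587, 0.001]
ft_force: [-0.9, -0.3, 0.3]
finger_gap: 0.0855
grip_force: 0.0
```

View pics/w5.png

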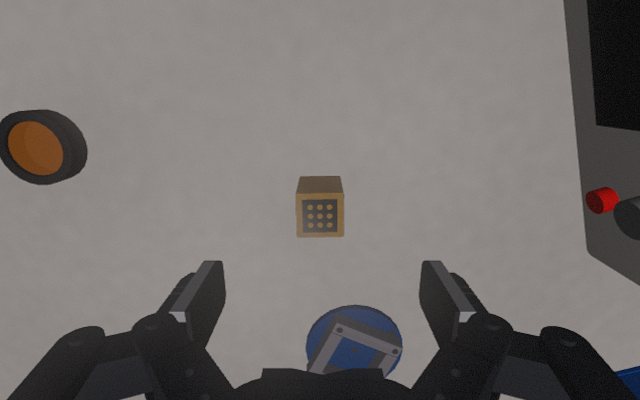

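The block top spans about (296,194) to (345,237) and is square to the fingers.

```bash
python3 - <<'E'
from h import *
c=calibration('wrist')
b=np.array([world(c,p,.044) for p in [(296,194),(343,193),(345,237),(297,238)]]);print(b.round(4)); m=b.mean(0)
d=b[1]-b[0];e=b[2]-b[3];print(np.degrees([np.arctan2(d[1],d[0]),np.arctan2(e[1],e[0])]))
s=telemetry.read_state();r=R.from_quat(np.roll(s['tcp_rot'],-1)).apply([0,1,0]);print('jaw',np.degrees(np.arctan2(r[1],r[0])),m,rows([m[0],m[1],.027]))
E
```

```text
[[0.6003 0.1715 0.044 ]
 [0.628  0.1631 0.044 ]
 [0.6206 0.1344 0.044 ]
 [0.5911 0.1433 0.044 ]]
[-16.84937266 -16.83611097]
jaw -18.07829994702201 [0.60998694 0.15308603 0.044     ] [ 0.01609053 -0.01215519  0.54329399]
```

```bash
python3 -m handwheel '[[0.02,-0.01,0.15,0,0,-0.03],[0.02,-0.01,0.3,0,0,-0.03],[0.02,-0.01,0.45,0,0,-0.03],[0.02,-0.01,0.54,0,0,-0.03],[0.02,-0.01,0.54,0,0,-0.03],[0.02,-0.01,0.54,0,0,-0.03]]' && python3 -m handwheel '[[0,0,0,0,0,0],[0,0,0,0,0,0],[0,0,0,0,0,0],[0,0,0,0,0,0],[0,0,0,0,0,0],[0,0,0,0,0,0],[0,0,0,0,0,0],[0,0,0,0,0,0],[0,0,0,0,0,0],[0,0,0,0,0,0]]' 1 40 && python3 -m handwheel '[[0,0,-0.1,0,0,0],[0,0,-0.3,0,0,0],[0,0,-0.5,0,0,0],[0,0,-0.5,0,0,0],[0,0,-0.5,0,0,0]]'
python3 - <<'E'
from h import *
im,c=snap('wrist','w6.png'); s=telemetry.read_state();r=R.from_quat(np.roll(s['tcp_rot'],-1)).apply([0,1,0]);print('jaw',np.degrees(np.arctan2(r[1],r[0])),s['tool_pos'],s['finger_gap'],rows([.5932,.0128,s['tool_pos'][2]]))
E
```

```text
clock: 9.25
tool_pos: [0.6103, 0.1541, 0.0274]
tcp_rot: [0.0, 0.802, 0.597, 0.001]
ft_force: [0.3, -0.8, -0.2]
finger_gap: 0.0854
grip_force: 0.0
clock: 10.25
tool_pos: [0.6101, 0.1543, 0.027]
tcp_rot: [0.0, 0.802, 0.597, 0.001]
ft_force: [-0.2, -0.0, 4.5]
finger_gap: 0.0296
grip_force: 40.9
clock: 10.75
tool_pos: [0.6098, 0.1542, 0.1018]
tcp_rot: [0.0, 0.802, 0.597, 0.0]
ft_force: [-0.7, 0.5, -1.6]
finger_gap: 0.0291
grip_force: 40.2
jaw -16.651510730504828 [0.60910936 0.15404457 0.10035624] 0.029396954537762317 [-9.32535546e-01  1.68209126e-01  5.24608772e-04]
```

View pics/w6.png

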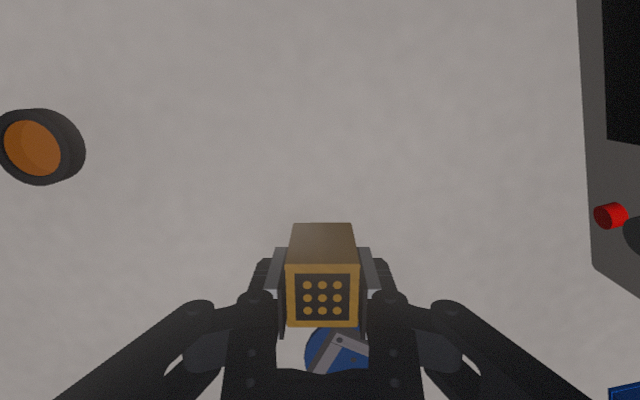

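```bash
python3 - <<'E'
from h import *
c=calibration('wrist'); s=telemetry.read_state(); r=R.from_quat(np.roll(s['tcp_rot'],-1))
b=np.array([world(c,p,s['tool_pos'][2]+.017) for p in [(286,262),(358,262),(358,326),(288,326)]]);print('offset in tool',r.inv().apply(b.mean(0)-s['tool_pos']), s['tool_pos'])
E
python3 -m handwheel '[[-0.2,0.04,0,0,0,0.15],[-0.4,0.08,0,0,0,0.3],[-0.65,0.12,0,0,0,0.45],[-0.9,0.17,0,0,0,0.6],[-0.93,0.17,0,0,0,0.6],[-0.93,0.17,0,0,0,0.6],[-0.93,0.17,0,0,0,0.6],[-0.93,0.17,0,0,0,0.6]]'
python3 - <<'E'
from h import *
s=telemetry.read_state();r=R.from_quat(np.roll(s['tcp_rot'],-1)).apply([0,1,0]);print('jaw',np.degrees(np.arctan2(r[1],r[0])),s['tool_pos'],rows([.5932,.0128,.034]))
E
```

```text
offset in tool [ 2.52815221e-05 -5.02911718e-04 -1.69992959e-02] [0.60910936 0.15404457 0.10035624]
clock: 11.6
tool_pos: [0.5941, 0.0145, 0.1008]
tcp_rot: [-0.0, 0.919, 0.395, -0.0]
ft_force: [-0.1, 0.1, -1.6]
finger_gap: 0.0295
grip_force: 40.1
jaw -43.52287197676294 [0.59405987 0.0145248  0.10079988] [-0.01215096  0.00410392  0.44533319]
```

Block is centred in the hand, so I'll lower it into the opening.

```bash
python3 -m handwheel '[[-0.01,0,0,0,0,0],[-0.01,0,0.1,0,0,0],[-0.01,0,0.2,0,0,0],[-0.01,0,0.3,0,0,0],[-0.01,0,0.38,0,0,0],[-0.01,0,0.42,0,0,0],[-0.01,0,0.44,0,0,0],[-0.01,0,0.445,0,0,0],[-0.01,0,0.445,0,0,0],[-0.01,0,0.445,0,0,0]]'
```

```text
clock: 12.6
tool_pos: [0.5936, 0.0121, 0.0353]
tcp_rot: [0.0, 0.919, 0.394, 0.001]
ft_force: [0.9, 0.1, -0.9]
finger_gap: 0.0289
grip_force: 40.1
```

```bash
python3 -m handwheel '[[0,0,0.007,0,0,0],[0,0,0.014,0,0,0],[0,0,0.014,0,0,0],[0,0,0.014,0,0,0]]'
```

```text
clock: 13.0
tool_pos: [0.5934, 0.0122, 0.033]
tcp_rot: [0.0, 0.919, 0.394, 0.0]
ft_force: [0.2, 0.3, 2.0]
finger_gap: 0.0293
grip_force: 40.4
```

```bash
python3 -m handwheel '[[0,0,0,0,0,0],[0,0,0,0,0,0],[0,0,0,0,0,0],[0,0,0,0,0,0],[0,0,0,0,0,0],[0,0,0,0,0,0],[0,0,0,0,0,0],[0,0,0,0,0,0]]' -1 && python3 -m handwheel '[[0,0,-0.1,0,0,0],[0,0,-0.3,0,0,0],[0,0,-0.5,0,0,0],[0,0,-0.8,0,0,0],[0,0,-1,0,0,0],[0,0,-1,0,0,0],[0,0,-1,0,0,0]]'
python3 - <<'E'
from h import *
im,c=snap('wrist','w7.png');s=telemetry.read_state(); print(s['tool_pos'],rows([.58,.36,.18]), spot_in('wrist','pin_block'))
E
```

```text
clock: 13.8
tool_pos: [0.5931, 0.0122, 0.0325]
tcp_rot: [0.0, 0.919, 0.394, 0.0]
ft_force: [-0.4, 1.4, -0.5]
finger_gap: 0.0856
grip_force: 0.0
clock: 14.5
tool_pos: [0.5934, 0.0121, 0.1841]
tcp_rot: [0.001, 0.919, 0.394, 0.001]
ft_force: [0.2, 0.5, 0.0]
finger_gap: 0.0854
grip_force: 0.0
[0.59284757 0.01217661 0.18240039] [ 1.61870365 -1.66254944  0.0160646 ] [{'pixel': [321.8, 185.2], 'confidence': 0.58}]
```

View pics/w7.png

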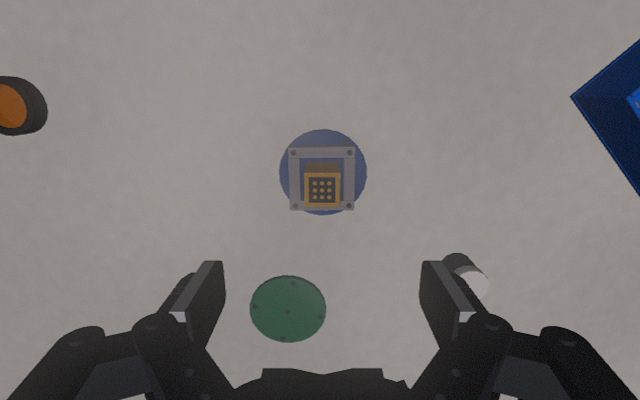

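The block stands in the opening, with its top at (303–340, 173–207). Next is the window: go above it and look.

```bash
python3 - <<'E'
from h import *
c=calibration('wrist'); print('block',np.mean([world(c,p,.05) for p in [(303,173),(340,173),(339,207),(304,207)]],0))
E
python3 -m handwheel '[[0.25,-0.25,0,0,0,0],[0.5,-0.5,0,0,0,0],[0.75,-0.75,0,0,0,0],[1,-1,0,0,0,0],[1,-1,0,0,0,0]]' && python3 -m handwheel '[[0.2,-0.2,0,0,0,0],[0.4,-0.4,0,0,0,0],[0.6,-0.65,0,0,0,0],[0.6,-0.65,0,0,0,0],[0.6,-0.65,0,0,0,0],[0.6,-0.65,0,0,0,0]]'
python3 - <<'E'
from h import *
im,c=snap('wrist','w8.png');s=telemetry.read_state(); print(s['tool_pos'],[(d,world(c,d['pixel'],.016)) for d in spot_in('wrist','quartz_window')])
E
```

```text
block [0.59066259 0.01197154 0.05      ]
clock: 15.1
tool_pos: [0.5865, 0.2289, 0.1805]
tcp_rot: [-0.001, 0.918, 0.396, -0.001]
ft_force: [0.8, -0.7, -0.7]
finger_gap: 0.0852
grip_force: 0.0
clock: 15.7
tool_pos: [0.5799, 0.3554, 0.1815]
tcp_rot: [0.0, 0.92, 0.393, -0.001]
ft_force: [-0.1, -0.4, 0.7]
finger_gap: 0.0854
grip_force: 0.0
[0.58008369 0.35514884 0.18198256] [({'pixel': [306.7, 161.4], 'confidence': 0.8}, array([0.58002746, 0.37637172, 0.016     ])), ({'pixel': [336.8, 48.3], 'confidence': 0.71}, array([0.66341295, 0.42618431, 0.016     ]))]
```

View pics/w8.png

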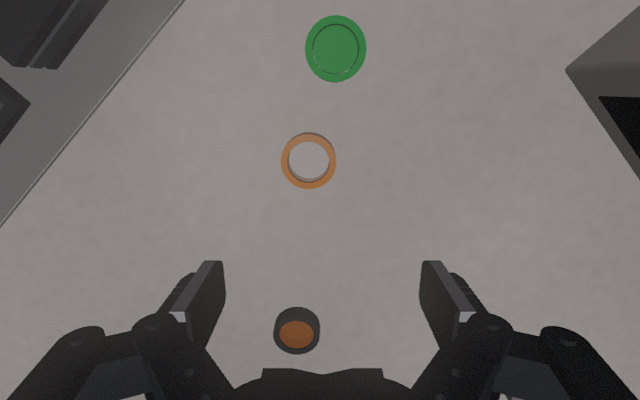

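Candidates: (308,161), orange bezel with clear glass; (336,48), the green look-alike; (296,330), the amber filter in a black bezel. (308,161) fits the description. I'll confirm in a crop after moving closer.

```bash
python3 - <<'E'
from h import *
print(rows([.580,.3755,.09]))
E
```

```text
[ 0.09760059 -0.09493419  0.61510796]
```

```bash
python3 -m handwheel '[[0.1,-0.1,0.2,0,0,0],[0.1,-0.1,0.4,0,0,0],[0.1,-0.1,0.6,0,0,0],[0.1,-0.1,0.6,0,0,0],[0.1,-0.1,0.6,0,0,0],[0.1,-0.1,0.6,0,0,0]]'
python3 - <<'E'
from h import *
im,c=snap('wrist','w9full.png'); cv2.imwrite('pics/w9.png',cv2.resize(im[100:300,200:440,::-1],None,fx=3,fy=3))
print(telemetry.read_state()['tool_pos'],[(d,world(c,d['pixel'],.016)) for d in spot_in('wrist','quartz_window')])
E
```

```text
clock: 16.4
tool_pos: [0.5805, 0.3779, 0.0955]
tcp_rot: [-0.0, 0.919, 0.393, 0.002]
ft_force: [0.7, -1.1, 0.0]
finger_gap: 0.0852
grip_force: 0.0
[0.58046814 0.37803143 0.09555119] [({'pixel': [365.5, 62.4], 'confidence': 0.97}, array([0.66307928, 0.42801972, 0.016     ])), ({'pixel': [326.5, 210.4], 'confidence': 0.87}, array([0.58272299, 0.37664316, 0.016     ]))]
```

View pics/w9.png

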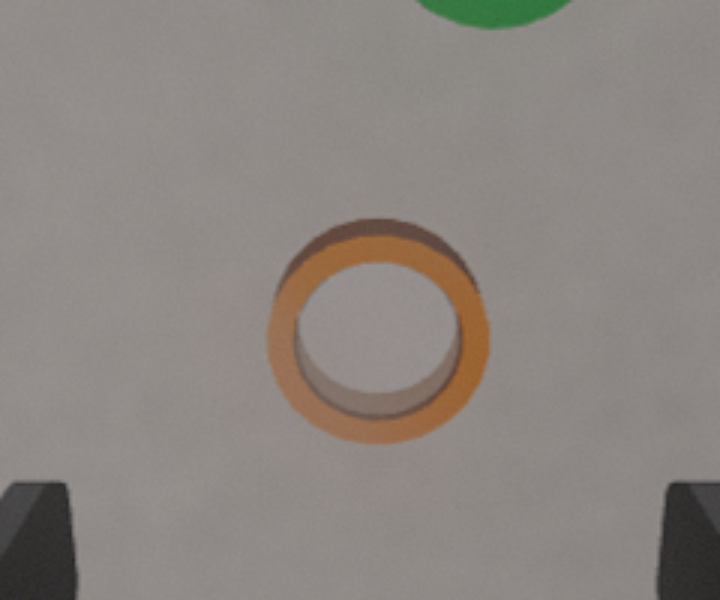

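Confirmed: orange bezel with clear glass, top face centred at pixel (326,213). The green one is above it.

```bash
python3 - <<'E'
from h import *
c=calibration('wrist'); m=world(c,(326,213),.016); print(m,rows([m[0],m[1],.009]))
E
```

```text
[0.58105508 0.37580165 0.016     ] [-0.00983606  0.01335566  0.57495614]
```

```bash
python3 -m handwheel '[[-0.01,0.01,0.2,0,0,0],[-0.01,0.01,0.4,0,0,0],[-0.01,0.01,0.55,0,0,0],[-0.01,0.01,0.575,0,0,0],[-0.01,0.01,0.575,0,0,0],[-0.01,0.01,0.575,0,0,0]]' && python3 -m handwheel '[[0,0,0,0,0,0],[0,0,0,0,0,0],[0,0,0,0,0,0],[0,0,0,0,0,0],[0,0,0,0,0,0],[0,0,0,0,0,0],[0,0,0,0,0,0],[0,0,0,0,0,0],[0,0,0,0,0,0],[0,0,0,0,0,0]]' 1 30 && python3 -m handwheel '[[0,0,-0.1,0,0,0],[0,0,-0.3,0,0,0],[0,0,-0.5,0,0,0],[0,0,-0.7,0,0,0],[0,0,-0.8,0,0,0],[0,0,-0.8,0,0,0],[0,0,-0.8,0,0,0]]'
python3 - <<'E'
from h import *
im,c=snap('wrist','w10.png'); s=telemetry.read_state(); print(s['tool_pos'],s['finger_gap'],s['grip_force'],rows([.5925,.0122,.12]))
E
```

```text
clock: 17.1
tool_pos: [0.5805, 0.3764, 0.0088]
tcp_rot: [-0.0, 0.919, 0.394, 0.002]
ft_force: [-0.2, 0.3, 0.6]
finger_gap: 0.0853
grip_force: 0.0
clock: 18.1
tool_pos: [0.5799, 0.3761, 0.0076]
tcp_rot: [-0.0, 0.919, 0.394, 0.001]
ft_force: [-0.2, -0.4, 6.1]
finger_gap: 0.0487
grip_force: 31.4
clock: 18.8
tool_pos: [0.5788, 0.3755, 0.1249]
tcp_rot: [0.0, 0.919, 0.394, -0.001]
ft_force: [-0.6, -0.2, -0.8]
finger_gap: 0.0485
grip_force: 31.2
[0.5784999  0.37527715 0.12386493] 0.04860064246094765 31.187326312065125 [-1.68694836  1.73827143  0.02970416]
```

View pics/w10.png

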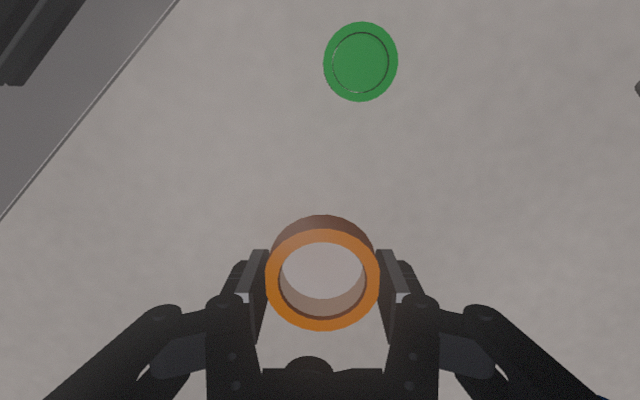

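The window is held level, with its top face centred at (323,279). I'll carry it in two calls and use the in-hand offset.

```bash
python3 - <<'E'
from h import *
c=calibration('wrist'); s=telemetry.read_state(); r=R.from_quat(np.roll(s['tcp_rot'],-1))
print('offset in tool',r.inv().apply(world(c,(323,279),s['tool_pos'][2]+.008)-s['tool_pos']))
E
python3 -m handwheel '[[-0.15,0.15,0,0,0,0],[-0.4,0.4,0,0,0,0],[-0.6,0.65,0,0,0,0],[-0.8,0.85,0,0,0,0],[-0.9,0.95,0,0,0,0],[-0.9,0.95,0,0,0,0]]' && python3 -m handwheel '[[-0.2,0.2,0,0,0,0],[-0.4,0.4,0,0,0,0],[-0.6,0.6,0,0,0,0],[-0.75,0.75,0,0,0,0],[-0.79,0.79,0,0,0,0],[-0.79,0.79,0,0,0,0],[-0.79,0.79,0,0,0,0],[-0.79,0.79,0,0,0,0]]'
python3 - <<'E'
from h import *
s=telemetry.read_state(); print(s['tool_pos'],rows([.592,.0122,.058]))
E
```

```text
offset in tool [ 0.00155508 -0.00024782 -0.00800497]
clock: 19.45
tool_pos: [0.5887, 0.1765, 0.1241]
tcp_rot: [-0.0, 0.92, 0.392, -0.002]
ft_force: [0.3, 0.7, -1.5]
finger_gap: 0.0487
grip_force: 31.2
clock: 20.25
tool_pos: [0.5931, 0.0139, 0.1258]
tcp_rot: [-0.0, 0.919, 0.394, -0.0]
ft_force: [-0.9, 0.7, -0.8]
finger_gap: 0.0485
grip_force: 31.3
[0.59306564 0.0138833  0.12583188] [-0.01300194  0.00288971  0.45221144]
```

```bash
python3 -m handwheel '[[-0.02,0,0.1,0,0,0],[-0.02,0,0.2,0,0,0],[-0.02,0,0.3,0,0,0],[-0.02,0,0.38,0,0,0],[-0.02,0,0.42,0,0,0],[-0.02,0,0.44,0,0,0],[-0.02,0,0.44,0,0,0],[-0.02,0,0.44,0,0,0]]'
```

```text
clock: 21.05
tool_pos: [0.5915, 0.0099, 0.0609]
tcp_rot: [0.0, 0.919, 0.394, 0.001]
ft_force: [0.4, 0.5, -0.2]
finger_gap: 0.0485
grip_force: 31.3
```

```bash
python3 -m handwheel '[[0,0,0.005,0,0,0],[0,0,0.01,0,0,0],[0,0,0.01,0,0,0],[0,0,0.01,0,0,0]]'
```

```text
clock: 21.45
tool_pos: [0.5911, 0.0099, 0.0588]
tcp_rot: [0.0, 0.919, 0.394, 0.0]
ft_force: [-0.4, -0.1, -0.0]
finger_gap: 0.0492
grip_force: 31.3
```

```bash
python3 -m handwheel '[[0,0,0.005,0,0,0],[0,0,0.01,0,0,0],[0,0,0.01,0,0,0],[0,0,0.01,0,0,0]]'
```

```text
clock: 21.85
tool_pos: [0.5912, 0.01, 0.0576]
tcp_rot: [0.0, 0.919, 0.394, 0.0]
ft_force: [-1.6, 0.7, 2.7]
finger_gap: 0.0487
grip_force: 31.6
```

```bash
python3 -m handwheel '[[0,0,0,0,0,0],[0,0,0,0,0,0],[0,0,0,0,0,0],[0,0,0,0,0,0],[0,0,0,0,0,0],[0,0,0,0,0,0]]' -1 && python3 -m handwheel '[[0,0,-0.05,0,0,0],[0,0,-0.2,0,0,0],[0,0,-0.4,0,0,0],[0,0,-0.6,0,0,0],[0,0,-0.8,0,0,0],[0,0,-0.9,0,0,0],[0,0,-0.9,0,0,0],[0,0,-0.9,0,0,0]]'
python3 - <<'E'
from h import *
im,c=snap('wrist','w11.png'); s=telemetry.read_state()
h=cv2.cvtColor(im,cv2.COLOR_RGB2HSV).astype(int)
m=(h[...,0]>5)&(h[...,0]<20)&(h[...,1]>110)&(h[...,2]>110)
print('win',blob(im,c,m,(322,190),.066),spot_in('wrist','quartz_window'))
print(s['tool_pos'],rows([.593,-.37,.18]),rows([.45,-.1,.18]))
E
```

```text
clock: 22.45
tool_pos: [0.5911, 0.01, 0.0572]
tcp_rot: [0.0, 0.919, 0.394, 0.0]
ft_force: [0.3, 0.1, -0.6]
finger_gap: 0.0859
grip_force: 0.0
clock: 23.25
tool_pos: [0.5907, 0.01, 0.191]
tcp_rot: [-0.0, 0.919, 0.394, -0.001]
ft_force: [-1.0, -1.5, -0.6]
finger_gap: 0.0851
grip_force: 0.0
win ([292, 160, 62, 60, 1257], [590.8, 10.6, 49.3, 49.0, 46.4]) [{'pixel': [323.1, 189.3], 'confidence': 0.77}, {'pixel': [321.5, 151.3], 'confidence': 0.31}]
[0.59038361 0.00999204 0.19015005] [-1.82053209  1.76182188  0.06583625] [-1.17611339 -0.17041928  0.06945514]
```

View pics/w11.png

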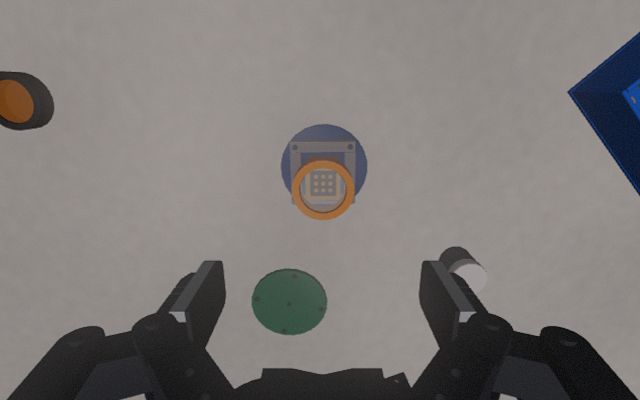

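The window lies centred on the block, measured at (0.591, 0.011). Now the weight.

```bash
python3 -m handwheel '[[-0.25,0.25,0,0,0,0],[-0.5,0.5,0,0,0,0],[-0.75,0.75,0,0,0,0],[-0.9,0.88,0,0,0,0],[-0.9,0.88,0,0,0,0]]' && python3 -m handwheel '[[-0.25,0.25,0,0,0,0],[-0.5,0.5,0,0,0,0],[-0.75,0.75,0,0,0,0],[-0.9,0.88,0,0,0,0],[-0.9,0.88,0,0,0,0],[-0.9,0.88,0,0,0,0],[-0.9,0.88,0,0,0,0]]'
cat >> h.py <<'E'
def red(im,c,seed,z,f=1):
    h=cv2.cvtColor(im,cv2.COLOR_RGB2HSV).astype(int)
    m=((h[...,0]<6)|(h[...,0]>173))&(h[...,1]>150)&(h[...,2]>60)
    return blob(im,c,m,seed,z)
E
python3 - <<'E'
from h import *
im,c=snap('wrist','w12.png'); s=telemetry.read_state()
sp=spot_in('wrist','weight'); print(s['tool_pos'],sp)
if sp: print(world(c,sp[0]['pixel'],.025),red(im,c,sp[0]['pixel'],.038))
E
```

```text
clock: 23.85
tool_pos: [0.592, -0.1835, 0.1898]
tcp_rot: [-0.001, 0.92, 0.391, -0.002]
ft_force: [0.9, -0.4, 0.0]
finger_gap: 0.0852
grip_force: 0.0
clock: 24.55
tool_pos: [0.596, -0.3661, 0.1914]
tcp_rot: [-0.001, 0.919, 0.394, -0.0]
ft_force: [0.2, 0.5, -0.6]
finger_gap: 0.0851
grip_force: 0.0
[ 0.59618546 -0.36595341  0.19189539] [{'pixel': [321.2, 183.0], 'confidence': 0.81}]
[ 0.59153647 -0.36849258  0.025     ] ([309, 183, 27, 25, 460], [587.3, -374.2, 22.3, 23.2, 27.0])
```

```bash
python3 -m handwheel '[[-0.08,0,0.15,0,0,0],[-0.08,0,0.35,0,0,0],[-0.08,0,0.5,0,0,0],[-0.08,0,0.5,0,0,0],[-0.08,0,0.5,0,0,0],[-0.08,0,0.5,0,0,0]]'
python3 - <<'E'
from h import *
im,c=snap('wrist','w13.png'); s=telemetry.read_state()
sp=spot_in('wrist','weight'); print(s['tool_pos'],sp, red(im,c,sp[0]['pixel'],.038))
x,y=np.array(sp[0]['pixel']).astype(int); cv2.imwrite('pics/w13c.png',cv2.resize(im[y-80:y+80,x-100:x+100,::-1],None,fx=3,fy=3)); print(x,y)
E
```

```text
clock: 25.25
tool_pos: [0.5884, -0.3764, 0.1198]
tcp_rot: [0.002, 0.919, 0.394, 0.001]
ft_force: [0.7, 0.2, 0.5]
finger_gap: 0.0851
grip_force: 0.0
[ 0.58838423 -0.37649854  0.11983909] [{'pixel': [316.1, 193.6], 'confidence': 0.62}] ([307, 192, 30, 31, 537], [591.9, -374.7, 23.7, 14.4, 84.2])
316 193
```

View pics/w13c.png

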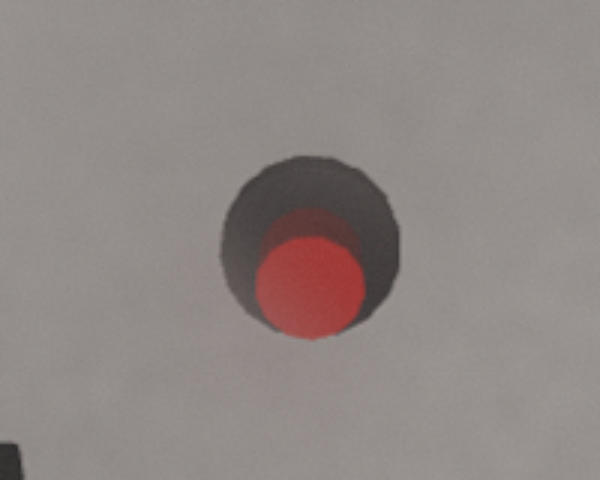

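Only the red-knobbed weight is there; its knob top is centred at full-picture pixel (320,209).

```bash
python3 - <<'E'
from h import *
c=calibration('wrist'); m=world(c,(319.7,209),.038); print(m,rows([m[0],m[1],.024]))
E
```

```text
[ 0.58728483 -0.37474271  0.038     ] [ 0.00393001 -0.01521976  0.63709626]
```

```bash
python3 -m handwheel '[[0,-0.015,0.2,0,0,0],[0,-0.015,0.4,0,0,0],[0,-0.015,0.55,0,0,0],[0,-0.015,0.635,0,0,0],[0,-0.015,0.635,0,0,0],[0,-0.015,0.635,0,0,0]]' && python3 -m handwheel '[[0,0,0,0,0,0],[0,0,0,0,0,0],[0,0,0,0,0,0],[0,0,0,0,0,0],[0,0,0,0,0,0],[0,0,0,0,0,0],[0,0,0,0,0,0],[0,0,0,0,0,0],[0,0,0,0,0,0],[0,0,0,0,0,0]]' 1 40 && python3 -m handwheel '[[0,0,-0.1,0,0,0],[0,0,-0.3,0,0,0],[0,0,-0.6,0,0,0],[0,0,-0.9,0,0,0],[0,0,-0.9,0,0,0],[0,0,-0.9,0,0,0],[0,0,-0.9,0,0,0]]'
python3 - <<'E'
from h import *
im,c=snap('wrist','w14.png'); s=telemetry.read_state(); r=R.from_quat(np.roll(s['tcp_rot'],-1))
h=cv2.cvtColor(im,cv2.COLOR_RGB2HSV).astype(int)
m=((h[...,0]<6)|(h[...,0]>173))&(h[...,1]>150)&(h[...,2]>60)
z=s['tool_pos'][2]+.014
st,b=blob(im,c,m,(322,300),z); print(st,b,'off',r.inv().apply(np.array([b[0]/1e3,b[1]/1e3,z])-s['tool_pos']))
print(spot_in('wrist','weight'),s['tool_pos'],s['finger_gap'],rows([.5908,.0106,.16]))
E
```

```text
clock: 25.95
tool_pos: [0.5865, -0.3752, 0.0236]
tcp_rot: [0.001, 0.919, 0.394, 0.001]
ft_force: [-0.7, -0.8, 1.4]
finger_gap: 0.0854
grip_force: 0.0
clock: 26.95
tool_pos: [0.5861, -0.375, 0.0226]
tcp_rot: [0.0, 0.919, 0.394, 0.0]
ft_force: [-0.4, 0.3, 6.0]
finger_gap: 0.0247
grip_force: 39.7
clock: 27.65
tool_pos: [0.5851, -0.3743, 0.1549]
tcp_rot: [-0.001, 0.919, 0.394, -0.001]
ft_force: [-0.7, 0.4, -2.4]
finger_gap: 0.0245
grip_force: 39.5
[292, 262, 61, 53, 2463] [584.9, -373.3, 24.4, 24.8, 20.3] off [ 0.00055769 -0.00074784 -0.01399729]
[{'pixel': [319.8, 254.1], 'confidence': 0.8}] [ 0.58500815 -0.37418473  0.15445477] 0.02435860691385807 [ 1.88258789 -1.74327027 -0.03078691]
```

```bash
python3 -m handwheel '[[0.15,-0.15,0,0,0,0],[0.4,-0.35,0,0,0,0],[0.6,-0.55,0,0,0,0],[0.8,-0.75,0,0,0,0],[0.95,-0.88,0,0,0,0],[0.95,-0.88,0,0,0,0]]' && python3 -m handwheel '[[0.2,-0.2,0,0,0,0],[0.4,-0.4,0,0,0,0],[0.6,-0.6,0,0,0,0],[0.8,-0.78,0,0,0,0],[0.93,-0.86,0,0,0,0],[0.93,-0.86,0,0,0,0],[0.93,-0.86,0,0,0,0],[0.93,-0.86,0,0,0,0]]'
python3 - <<'E'
from h import *
s=telemetry.read_state(); print(s['tool_pos'],rows([.5908,.0106,.089]))
E
```

```text
clock: 28.35
tool_pos: [0.5885, -0.1765, 0.1558]
tcp_rot: [-0.001, 0.918, 0.396, -0.001]
ft_force: [-0.3, -0.9, -0.7]
finger_gap: 0.0245
grip_force: 39.6
clock: 29.15
tool_pos: [0.5915, 0.008, 0.1564]
tcp_rot: [-0.0, 0.92, 0.393, -0.001]
ft_force: [-1.0, 0.1, -0.5]
finger_gap: 0.0245
grip_force: 39.7
[0.59145693 0.0080474  0.156387  ] [ 0.00971247 -0.01473165  0.44924381]
```

```bash
python3 -m handwheel '[[0.01,-0.01,0.1,0,0,0],[0.01,-0.01,0.2,0,0,0],[0.01,-0.01,0.3,0,0,0],[0.01,-0.01,0.38,0,0,0],[0.01,-0.01,0.42,0,0,0],[0.01,-0.01,0.435,0,0,0],[0.01,-0.01,0.435,0,0,0],[0.01,-0.01,0.435,0,0,0]]'
```

```text
clock: 29.95
tool_pos: [0.592, 0.0116, 0.0925]
tcp_rot: [0.0, 0.919, 0.394, 0.001]
ft_force: [-0.6, 0.4, -1.4]
finger_gap: 0.0248
grip_force: 39.7
```

```bash
python3 -m handwheel '[[0,0,0.005,0,0,0],[0,0,0.01,0,0,0],[0,0,0.01,0,0,0],[0,0,0.01,0,0,0]]'
```

```text
clock: 30.35
tool_pos: [0.5916, 0.0116, 0.0903]
tcp_rot: [0.0, 0.919, 0.394, 0.0]
ft_force: [0.1, 0.6, -1.4]
finger_gap: 0.0246
grip_force: 39.7
```

```bash
python3 -m handwheel '[[0,0,0.005,0,0,0],[0,0,0.009,0,0,0],[0,0,0.009,0,0,0],[0,0,0.009,0,0,0]]'
```

```text
clock: 30.75
tool_pos: [0.5916, 0.0116, 0.0888]
tcp_rot: [0.0, 0.919, 0.394, 0.0]
ft_force: [-0.3, 0.6, -0.9]
finger_gap: 0.0245
grip_force: 39.7
```

```bash
python3 -m handwheel '[[0,0,0.003,0,0,0],[0,0,0.007,0,0,0],[0,0,0.007,0,0,0],[0,0,0.007,0,0,0]]'
```

```text
clock: 31.15
tool_pos: [0.5918, 0.0116, 0.0886]
tcp_rot: [0.0, 0.919, 0.394, 0.0]
ft_force: [-2.7, 1.1, 5.4]
finger_gap: 0.0244
grip_force: 40.2
```

Contact. Release and lift clear.

```bash
python3 -m handwheel '[[0,0,0,0,0,0],[0,0,0,0,0,0],[0,0,0,0,0,0],[0,0,0,0,0,0],[0,0,0,0,0,0],[0,0,0,0,0,0],[0,0,0,0,0,0],[0,0,0,0,0,0]]' -1 && python3 -m handwheel '[[0,0,-0.05,0,0,0],[0,0,-0.2,0,0,0],[0,0,-0.4,0,0,0],[0,0,-0.6,0,0,0],[0,0,-0.8,0,0,0],[0,0,-0.8,0,0,0],[0,0,-0.8,0,0,0],[0,0,-0.8,0,0,0],[0,0,-0.8,0,0,0]]'
python3 - <<'E'
from h import *
im,c=snap('wrist','w15.png'); sp=spot_in('wrist','weight'); print(sp)
print(red(im,c,sp[0]['pixel'],.104))
h=cv2.cvtColor(im,cv2.COLOR_RGB2HSV).astype(int)
m=(h[...,0]>5)&(h[...,0]<20)&(h[...,1]>110)&(h[...,2]>90); print('win',blob(im,c,m,(322,190),.066))
im,c=snap('side','s2.png'); sp=spot_in('side','weight'); print(sp, red(im,c,sp[0]['pixel'],.104), proj(c,[.591,.0106,.09]))
E
```

```text
clock: 31.95
tool_pos: [0.5916, 0.0116, 0.0878]
tcp_rot: [0.0, 0.919, 0.394, 0.0]
ft_force: [0.0, 0.7, 1.0]
finger_gap: 0.0855
grip_force: 0.0
clock: 32.85
tool_pos: [0.591, 0.0116, 0.2064]
tcp_rot: [-0.001, 0.919, 0.394, -0.001]
ft_force: [-0.7, -0.3, -1.1]
finger_gap: 0.0854
grip_force: 0.0
[{'pixel': [321.8, 185.3], 'confidence': 0.97}, {'pixel': [325.3, 147.4], 'confidence': 0.61}]
([307, 182, 33, 32, 792], [592.4, 13.2, 23.6, 23.8, 26.4])
win ([332, 163, 22, 50, 130], [601.9, -3.4, 43.8, 14.0, 37.1])
[{'pixel': [339.4, 190.0], 'confidence': 0.82}] ([335, 182, 9, 13, 100], [583.2, -0.4, 48.5, 20.6, 62.3]) [np.float64(339.5379609554962), np.float64(188.8100796767979)]
```

```bash
python3 -c "
from bench import order
print(order.job_done())"
```

```text
the job is handed in; nothing more can be done
None
```

I built the stack on the blue plate in the required order (frame, pin block, quartz window, weight), released each part before fetching the next, and handed the job in at about 33 s; the hand-in returned no verdict, but my last camera check put the weight about 3 mm off the window's centre.

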